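# Swing the heat-press head over the plaque

### The job

The next wooden plaque with the pink heart lies ready on one bed of the twin-bed heat press. Swing the heavy, free-running press head round until it is centred over that plaque and leave it standing still there with your hand off it. The head is hot, so touch it only on the pink silicone pads on its two sides; move it gently without letting it race or run into its end stops, and leave everything else on the bench, and the pieces on the beds, as they are.

Things in the scene. Friction and masses are not known exactly. Their poses are not given: they have to be found in the camera images.
- head (a joint): turn of the press head about its upright column, rad: 0 = the head points straight along the press's own -x; positive = counterclockwise from above, carrying the head towards the press's own -y side. The bed centres are at -0.75 and +0.75. Hard end stops at -1.15 and +1.15: stay 0.03 clear of them. Never turn it faster than 0.9 rad/s
- column (a point): the column axis at table height (origin of the press), about which the head turns on ball bearings. Inertia about it 0.33 kg m2 nominal (real one 0.7 to 1.4 times), drag 0.02 N m s/rad, dry friction 0.0006 N m: pushed and let go, the head coasts on for many seconds; nothing holds it anywhere
- press: fixed frame of the twin-bed heat press: foot plate, column 60 mm across, two lower beds 150 x 150 mm with pink silicone tops at height 75 mm, their centres 260 mm from the column axis at 0.75 rad either side of its own -x, grey power box behind. Origin on the column axis at table height; z up, its own -x points roughly to the robot
- head_centre (a point): centre of the underside of the 150 x 150 mm upper platen in the head, 260 mm from the column axis, at height 115 mm; axes of the head: -x points from the column out along the head, +y to the left pad
- hood: dark hot casing with the platen: 156 x 156 mm block around the platen centre, neck 118 mm wide back to a round hub of 124 mm diameter over the column; height 115 to 235 mm. Not to be touched (2 N at most). Origin on the column axis at table height; its -x points out along the head
- plaque: loose square plaque of light wood, 100 x 100 x 10 mm, with a pink heart, lying on the middle of one of the two beds; origin at the centre of its underside. The head passes 30 mm above it
- coaster: loose round coaster of black slate, 96 mm diameter, 8 mm thick, lying on the middle of the other bed; origin at the centre of its underside
- mug: loose white mug, 82 mm diameter, 95 mm high, on the left of the bench; origin at the centre of its underside
- glue: loose white glue bottle, 64 mm diameter, 170 mm high, on the right; origin at the centre of its underside
- house: loose small decorative house, white with a wooden roof, about 45 x 160 x 115 mm, on the right; origin at the centre of its underside
- slats: loose bundle of brown wooden slats, 190 x 125 x 20 mm, on the left; origin at the centre of its underside
- brush: loose brush lying on the left; origin at its underside
- pad_left: pink silicone push pad on the head's +y side: upright slab 130 mm long (along the head), 86 mm high (height 139 to 225 mm), 16 mm thick. Origin: middle of its inner face, 260 mm from the column axis along the head, 77 mm off the head's centre plane, height 182 mm; its flat push face is at y = +16 mm in its axes. Pushing it turns the head to positive; blows under 60 N: meet it slower than 80 mm/s
- pad_right: the same pad on the head's -y side: origin 77 mm off the centre plane on that side, flat push face at y = -16 mm in its axes (those of the head). Pushing it turns the head to negative
There are look-alikes about, which are no part of the job. Of the things shaped like the plaque, the wood one is meant.

How it is judged:
On the way:
1. the head stands still, centred over the plaque, with nobody touching it, for 3 s (horizontal distance between head_centre and plaque below 0.02 m and velocity of joint head between -0.025 and 0.025 rad/s and contact force between each of the fingers, the arm and hood below 0.05 N and contact force between each of the fingers, the arm and pad_left below 0.05 N and contact force between each of the fingers, the arm and pad_right below 0.05 N), for 3 s.
At the end, for the whole second after the job is handed in: through the last second the middle of the head is within 20 mm (about 0.08 rad) of the middle of the plaque seen from above, the head turns slower than 0.025 rad/s, nothing touches it, and the plaque, the coaster and the bench things are where they were (all of step 1 and distance of each of plaque, coaster from where it was at the start of the episode below 0.012 m and distance of each of mug, glue, house, slats, brush from where it was at the start of the episode below 0.02 m).
It fails at once if the head runs into an end stop (within 0.03 rad of it) (value of joint head above 1.12 rad or value of joint head below -1.12 rad).
It fails at once if the head races: faster than 0.9 rad/s (velocity of joint head above 0.9 rad/s or velocity of joint head below -0.9 rad/s).
It fails at once if the head is struck or shoved with more than 60 N (contact force between any of the fingers, the arm and hood above 60 N or contact force between any of the fingers, the arm and pad_left above 60 N or contact force between any of the fingers, the arm and pad_right above 60 N).
It fails at once if the hot hood is touched (more than 2 N); only the pads may be (contact force between any of the fingers, the arm and hood above 2 N).
It fails at once if a piece on a bed is shifted (12 mm), or a thing on the bench is moved (20 mm) or knocked over (distance of any of plaque, coaster from where it was at the start of the episode above 0.012 m or distance of any of mug, glue, house, slats, brush from where it was at the start of the episode above 0.02 m or angle between any of mug, glue, house, slats, brush's own z axis and vertical above 0.5 rad).
It also fails if it takes over 48 s, if anything falls off the work surface, if the arm or the gripper's body presses on something with over 40 N, if the wrist force passes 120 N, or if a joint passes its speed limit or range.

### The arm

A 6-joint arm with a two-finger parallel gripper is mounted at the origin on the work surface. World frame = base frame: x ahead of the robot, y to its left, z up, the work surface at z = 0. Lengths are in m, angles in rad, forces in N, time in s.
With the tool pointing down it reaches from about 0.3 to 0.775 m from the base axis. Payload 14.6 kg.
Tool frame: the origin (TCP) lies midway between the tips of the shut fingers; the grasp point (between the pads) lies 19 mm behind it (tcp_to_grasp is the distance from the TCP to the grasp point, in m); z points along the fingers, y is the line along which they close (so a half turn about z gives the same grasp; the last joint's range is limited). The gripper opens to 94 mm and grips with 3 to 60 N. Pads are 16 mm wide; open, the fingers measure 119 mm over their backs; the gripper's body (75 mm by 177 mm) begins 78 mm behind the grasp point.
Start: joints at [-1.339, 0.3, 1.521, -0, 1.321, -0.067], TCP at [0.162, -0.526, 0.205] pointing down, gripper open.
Joint ranges: [-3.03, 3.03], [-0.79, 2.21], [0.23, 2.52], [-1.04, 4.18], [0, 3.07], [-2.55, 2.55]. Speed limits (rad/s): [2.22, 2.22, 2.57, 3.14, 3.14, 3.14].

### API

Orientations are given as [roll, pitch, yaw] about the fixed x, y, z axes, in that order (R = Rz(yaw) Ry(pitch) Rx(roll)).
In Python, from station import * gives the robot as it stands.
- The arm moves only by the tool send_rows, never from a script. Its argument "motion" is a list of rows, each a list of 3 entries, a list of its own where there are three numbers: the shift along the tool's x, y, z in units of 0.03 m (1.0 is 0.03 m), then the turn, a rotation vector about the tool's x, y, z in units of 0.12 rad (1.0 is 0.12 rad), then the opening, from -1 (shut) to 1 (fully open). In form: [[[x, y, z], [rx, ry, rz], grip], ...]. A call has 1 to 12 rows; each row shifts and turns the commanded pose from where the row before left it, along the tool's axes as they then stand; what a row does not reach is not made up. A row lasts 1/10 s, in which the tool goes at most 50 mm and 8.59 degrees, less where a joint would pass 70% of its speed; a pose out of reach is approached as far as the arm can. A call with a number of a shift or a turn outside -1 to 1 is refused whole. A call with a gripper value outside its range is refused whole. The fingers move at their own pace and stop on an object; "squeeze" is the grip in N (left out, the last holds). Time passes only in rows, so rows that do not move let the fingers close. It gives the time, the measured TCP pose, the force, the opening and the grip force at its end, in the units of the state.
- get_obs(): the state, without advancing time (a new reading comes with each control period).
- camera(name): name is "scene" or "side" or "wrist"; returns a dict with "pixels" (400x640x3 uint8, red, green, blue), "depth" (400x640 float32, m along the optical axis (not along the pixel's ray), 0 where there is no reading), "fx", "fy", "cx", "cy" (pixels), "rvec" (rotation vector, rad) and "tvec" (3), from world to camera coordinates, as OpenCV has them. Camera axes: x right, y down, z forward; pixel columns grow to the right and rows downward; lengths in m; the calibration is good to about 2 mm. The wrist camera is an equidistant fisheye: a pixel r from the principal point sees the ray r / f radians off the axis. A picture is of the moment at which its call begins.
- hand_in(): hands the job in; it is judged then, once.
The state is a dict: "time_s": time; "qpos": joint angles; "joint_vel": joint speeds; "tau": joint torques, N m; "ee_pos": TCP position; "eef_rot": TCP orientation; "force": force on the tool from outside, world axes, zero at the start; "moment": the same for the moment, N m; "grip_width": finger opening in m; "grip_force": force on a finger pad.
Only numpy, scipy, OpenCV 4.12 (cv2) and the standard library are available. Lean on these libraries where they do the work, as an engineer would, in place of code of your own. Each camera call takes 0.05 s, during which the arm holds its last target. There are 200 camera calls.

## Working session

There is one attempt and no reset: what is moved stays moved. The work goes in short steps, Python scripts to look and compute and a tool call to move; the robot and the scene stay as the last step left them, time stands still between calls to the robot, and variables do not carry over. Pictures are saved under pics/ and viewed, at most 10 in all, crops included, and the job is handed in when it is done.

Besides the shell and the picture viewer there is one more tool, called after "Request:" as a command line: name --argument value ..., lists and objects as JSON in quotes. send_rows: Moves the arm, as the interface text tells. Its arguments: {"type":"object","properties":{"motion":{"type":"array"},"squeeze":{"type":"number"}},"required":["motion"]}

```bash
mkdir -p pics; ls; cat > h.py <<'E'
from station import *
import numpy as np, cv2
def cam(n):
    c=camera(n); R=cv2.Rodrigues(np.array(c['rvec'],float))[0]; c['R']=R; c['t']=np.array(c['tvec'],float).ravel(); return c
def cloud(c):
    v,u=np.mgrid[0:400,0:640]; d=c['depth']
    p=np.stack([(u-c['cx'])/c['fx']*d,(v-c['cy'])/c['fy']*d,d],-1)
    P=(p-c['t'])@c['R']; P[d<=0]=np.nan; return P
def save(c,n): cv2.imwrite('pics/'+n,c['pixels'][:,:,::-1])
E
python3 - <<'E'
from h import *
o=get_obs(); print(o)
for n in('scene','side'):
    c=cam(n); save(c,n+'.png'); np.save(n+'.npy',cloud(c)); np.save(n+'p.npy',c['pixels'])
    print(n,-c['R'].T@c['t'])
E
```

```text
pics
{'time_s': 0.0, 'qpos': array([-1.33861717e+00,  3.00458869e-01,  1.52157935e+00,  4.32758223e-06,
        1.32068891e+00, -6.65851481e-02]), 'joint_vel': array([-0.00021595,  0.00066608,  0.00054806,  0.00038937, -0.00181011,
       -0.00026438]), 'tau': array([-1.25416813e-03, -5.31805193e+01, -3.52731764e+01,  7.07485783e-02,
        2.44888442e-02, -9.16751560e-05]), 'ee_pos': array([ 0.16183303, -0.52538086,  0.20489377]), 'eef_rot': array([-3.14046097e+00, -7.96657518e-05,  2.98763186e-01]), 'force': array([-0.58406018, -0.81872773,  0.29416612]), 'moment': array([ 0.05589576, -0.00761024,  0.01294426]), 'grip_force': 0.0, 'grip_width': 0.09410006610487454}
scene [ 0.55928814 -0.39803904  1.51250331]
side [-0.34466934  0.9347165   0.87753406]
```

View pics/scene.png

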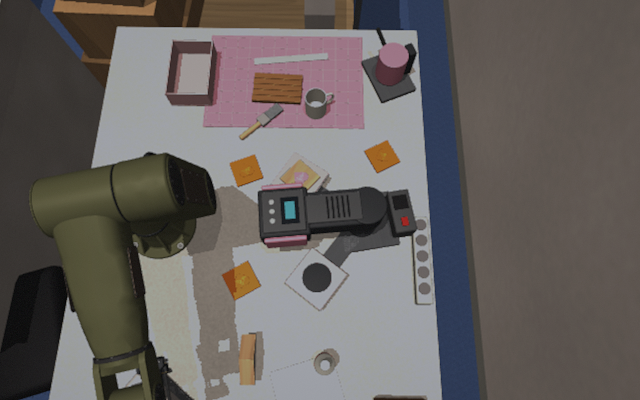

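View pics/side.png

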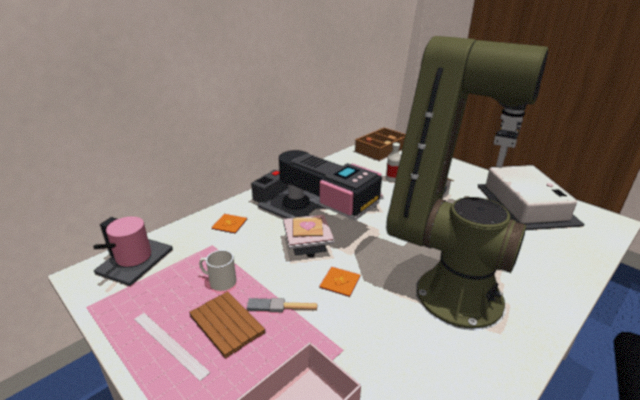

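The scene camera looks down, with world x to the right and y up. Look-alikes for the plaque:
- orange squares on the bench at (246,170), (382,156) and (241,280)
- the black slate coaster on the other bed at (317,278)

The light-wood plaque with the pink heart is at (300,176), on the +y bed. The head stands between the beds. Next I measure and make one close crop.

```bash
python3 - <<'E'
from h import *
P=np.load('scene.npy'); px=np.load('scenep.npy'); S=np.load('side.npy'); sp=np.load('sidep.npy')
def at(P,u,v): return np.round(np.nanmedian(P[v-1:v+2,u-1:u+2].reshape(-1,3),0),3)
for n,u,v in [('plq',300,176),('bedL',310,165),('coast',317,278),('bedR',300,290),('hood',290,210),('hub',372,205),('padR',285,240),('padL',282,187),('o1',246,170),('glue',324,362),('house',248,360),('mug',316,103)]: print(n,at(P,u,v))
# hood top
X,Y,Z=P[...,0],P[...,1],P[...,2]
reg=(X>.3)&(X<.95)&(abs(Y)<.5)
m=reg&(Z>.225)&(Z<.245)&(X>.35); vv,uu=np.nonzero(m); m[:, :225]=0
q=P[m]; print('hood n',len(q),q.min(0),q.max(0)); print(cv2.minAreaRect(q[:,:2].astype(np.float32)))
# coaster dark at z~.083
g=px.sum(-1)
m=reg&(abs(Z-.083)<.008)&(g<150)&(Y<-.08); q=P[m]; print('coaster',len(q),cv2.minEnclosingCircle(q[:,:2].astype(np.float32)), np.median(q,0))
# beds
for nm,s in(('L',1),('R',-1)):
  for src,p in(('scene',P),('side',S)):
    m=(p[...,0]>.35)&(p[...,0]<.9)&(s*p[...,1]>.02)&(abs(p[...,1])<.5)&(abs(p[...,2]-.079)<.011)
    q=p[m]; print(nm,src,len(q),cv2.minAreaRect(q[:,:2].astype(np.float32)) if len(q) else '')
a=px[130:330,220:440,::-1]; cv2.imwrite('pics/crop.png',cv2.resize(a,None,fx=3,fy=3,interpolation=cv2.INTER_CUBIC)[:600,:800])
E
```

```text
plq [0.496 0.155 0.087]
bedL [0.53  0.204 0.075]
coast [ 0.56  -0.198  0.085]
bedR [ 0.505 -0.236  0.074]
hood [ 0.475 -0.015  0.238]
hub [0.727 0.009 0.226]
padR [ 0.462 -0.104  0.223]
padL [0.446 0.066 0.224]
o1 [0.293 0.206 0.012]
glue [ 0.583 -0.451  0.171]
house [ 0.354 -0.45   0.108]
mug [0.547 0.494 0.004]
hood n 4147 [ 0.37596254 -0.11167013  0.2250011 ] [0.77264589 0.08172899 0.24457726]
((0.5756175518035889, -0.002526596188545227), (0.3937074840068817, 0.1839543879032135), 6.153651714324951)
coaster 91 ((0.558631956577301, -0.1945156455039978), 0.04561831057071686) [ 0.56898397 -0.16912186  0.08365809]
L scene 1365 ((0.6900462508201599, 0.2653025686740875), (0.4087377190589905, 0.49961888790130615), 74.85533905029297)
L side 1636 ((0.6820626854896545, 0.2402416467666626), (0.44293421506881714, 0.4998830556869507), 72.12055969238281)
R scene 2187 ((0.5851713418960571, -0.2315291464328766), (0.708427906036377, 0.2406567633152008), 52.230918884277344)
R side 62 ((0.7165457010269165, -0.23955821990966797), (0.4605030119419098, 0.27680498361587524), 23.031694412231445)
```

View pics/crop.png

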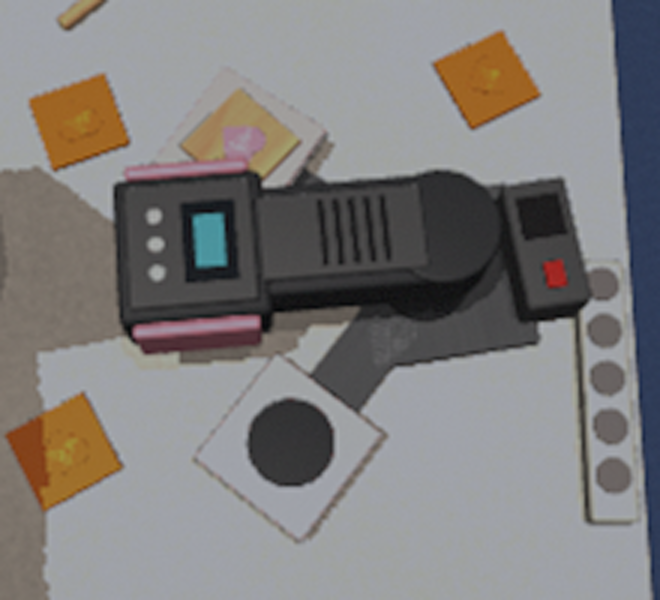

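The crop shows the plaque, light wood with a pink heart, on the upper bed at crop (240,135). The pads are at crop (190,170) and (197,330). Now the precise fit.

```bash
cat > fit.py <<'E'
from h import *
from scipy.optimize import least_squares
def headpts(P,px):
    # head top points above 0.215
    X,Y,Z=P[...,0],P[...,1],P[...,2]
    hsv=cv2.cvtColor(px,cv2.COLOR_RGB2HSV)
    reg=(X>.35)&(X<.85)&(Y>-.35)&(Y<.45)
    pink=reg&(Z>.19)&(Z<.232)&((hsv[...,0]>160)|(hsv[...,0]<5))&(hsv[...,1]>50)
    return reg,pink,hsv
E
python3 - <<'E'
from fit import *
P=np.load('scene.npy'); px=np.load('scenep.npy'); S=np.load('side.npy'); sp=np.load('sidep.npy')
reg,pink,hsv=headpts(P,px)
for s in(1,-1):
    q=P[pink&(s*P[...,1]>-.02)]; q=q[q[:,2]>.218]
    print('pad',s,len(q),q.min(0),q.max(0),cv2.minAreaRect(q[:,:2].astype(np.float32)))
# plaque top from both
for n,p,i in(('scene',P,px),('side',S,sp)):
    h=cv2.cvtColor(i,cv2.COLOR_RGB2HSV)
    m=(p[...,0]>.38)&(p[...,0]<.65)&(p[...,1]>.05)&(p[...,1]<.3)&(abs(p[...,2]-.085)<.006)&(h[...,1]>70)
    q=p[m]; print('plq',n,len(q),np.median(q,0),cv2.minAreaRect(q[:,:2].astype(np.float32)))
    m=(p[...,0]>.38)&(p[...,0]<.7)&(p[...,1]>.05)&(p[...,1]<.32)&(abs(p[...,2]-.079)<.009)
    q=p[m]; print('bedL',n,len(q),cv2.minAreaRect(q[:,:2].astype(np.float32)))
m=(P[...,0]>.38)&(P[...,0]<.7)&(P[...,1]<-.08)&(P[...,1]>-.36)&(abs(P[...,2]-.079)<.009)
q=P[m]; print('bedR',len(q),cv2.minAreaRect(q[:,:2].astype(np.float32)))
# hub circle: rightmost boundary of head top
for n,p in(('scene',P),('side',S)):
    m=(p[...,2]>.22)&(p[...,2]<.245)&(p[...,0]>.64)&(p[...,0]<.85)&(abs(p[...,1])<.15)
    q=p[m][:,:2]; hull=cv2.convexHull(q.astype(np.float32))[:,0]
    b=hull[hull[:,0]>.70]
    r=least_squares(lambda c:np.hypot(*(b-c[:2]).T)-.062,[.71,0]).x
    print('hub',n,r,len(b),q.min(0),q.max(0))
E
```

```text
pad 1 137 [0.38354339 0.05219084 0.21866468] [0.50891887 0.08364086 0.23174669] ((0.44634249806404114, 0.06732957065105438), (0.1266455203294754, 0.019447501748800278), 6.659387111663818)
pad -1 149 [ 0.3975876  -0.11167013  0.2181141 ] [ 0.52772908 -0.08768068  0.23095772] ((0.46292996406555176, -0.09835901111364365), (0.12994858622550964, 0.017211178317666054), 5.713726043701172)
plq scene 411 [0.49861668 0.16359494 0.08558244] ((0.49559280276298523, 0.1534678339958191), (0.09699267894029617, 0.10041148960590363), 48.71746826171875)
bedL scene 987 ((0.49756333231925964, 0.15517432987689972), (0.14432601630687714, 0.14943452179431915), 57.80614471435547)
plq side 498 [0.48560922 0.16159572 0.08394218] ((0.4893498420715332, 0.15768486261367798), (0.09639193117618561, 0.10541923344135284), 48.24221420288086)
bedL side 1098 ((0.4888641834259033, 0.15919193625450134), (0.14624500274658203, 0.15078195929527283), 57.304100036621094)
bedR 1905 ((0.5567300319671631, -0.19528667628765106), (0.14837536215782166, 0.14833398163318634), 53.03655242919922)
hub scene [0.71117896 0.01135961] 16 [ 0.64003036 -0.05197588] [0.77378267 0.07253219]
hub side [0.70469503 0.01749437] 10 [ 0.64060329 -0.04162176] [0.76491566 0.07788789]
```

Fit results:
- Column about (0.711, 0.012). Head yaw about 0.105, with the platen centre 0.2585 from the column, as it should be.
- Plaque bed at yaw about -0.58, so the turn is about -0.687 rad (toward +y). I push pad_right, then catch on pad_left.

A small planner follows.

```bash
cat > plan.py <<'E'
from h import *
from scipy.spatial.transform import Rotation as Ro
def rows(p1,yaw1,n,p0=None,yaw0=None,g=-1):
    o=get_obs(); p0=o['ee_pos'] if p0 is None else np.array(p0)
    yaw0=o['eef_rot'][2] if yaw0 is None else yaw0
    d=(np.array(p1)-p0)/n; dy=(yaw1-yaw0)/n; out=[]
    for i in range(n):
        R=Ro.from_euler('xyz',[np.pi,0,yaw0+i*dy])
        out.append([[round(float(x),2) for x in R.inv().apply(d)/.03],[0,0,round(float(-dy/.12),2)],g])
    return out
E
python3 - <<'E'
from plan import *
print(rows([.463,-.165,.187],.1,12))
E
```

```text
[[[1.09, -0.71, 0.05], [0, 0, 0.14], -1], [[1.08, -0.73, 0.05], [0, 0, 0.14], -1], [[1.07, -0.75, 0.05], [0, 0, 0.14], -1], [[1.06, -0.76, 0.05], [0, 0, 0.14], -1], [[1.04, -0.78, 0.05], [0, 0, 0.14], -1], [[1.03, -0.8, 0.05], [0, 0, 0.14], -1], [[1.02, -0.82, 0.05], [0, 0, 0.14], -1], [[1.0, -0.83, 0.05], [0, 0, 0.14], -1], [[0.99, -0.85, 0.05], [0, 0, 0.14], -1], [[0.98, -0.87, 0.05], [0, 0, 0.14], -1], [[0.96, -0.88, 0.05], [0, 0, 0.14], -1], [[0.95, -0.9, 0.05], [0, 0, 0.14], -1]]
```

Request:
send_rows --motion '[[[0.8,-0.55,0],[0,0,0.14],-1],[[0.8,-0.56,0],[0,0,0.14],-1],[[0.8,-0.58,0],[0,0,0.14],-1],[[0.8,-0.6,0],[0,0,0.14],-1],[[0.8,-0.6,0],[0,0,0.14],-1],[[0.8,-0.6,0],[0,0,0.14],-1],[[0.8,-0.62,0],[0,0,0.14],-1],[[0.78,-0.63,0.1],[0,0,0.14],-1],[[0.78,-0.64,0.1],[0,0,0.14],-1],[[0.76,-0.65,0.1],[0,0,0.14],-1],[[0.75,-0.66,0.1],[0,0,0.14],-1],[[0.75,-0.67,0.1],[0,0,0.14],-1]]'

```text
time_s: 1.3
ee_pos: [0.3941, -0.2504, 0.1902]
eef_rot: [-3.141, 0.0, 0.096]
force: [0.7, -0.8, 0.1]
grip_width: 0.0023
grip_force: 0.0
```

```bash
python3 - <<'E'
from plan import *
print(rows([.463,-.155,.187],.1,4))
E
```

```text
[[[0.65, -0.74, 0.03], [0, 0, -0.01], -1], [[0.65, -0.74, 0.03], [0, 0, -0.01], -1], [[0.65, -0.74, 0.03], [0, 0, -0.01], -1], [[0.65, -0.73, 0.03], [0, 0, -0.01], -1]]
```

Request:
send_rows --motion '[[[0.65,-0.74,0.05],[0,0,0],-1],[[0.65,-0.74,0.05],[0,0,0],-1],[[0.65,-0.74,0.05],[0,0,0],-1],[[0.65,-0.73,0],[0,0,0],-1],[[0,0,0],[0,0,0],-1]]'

```text
time_s: 1.8
ee_pos: [0.4637, -0.1537, 0.1856]
eef_rot: [-3.141, 0.0, 0.1]
force: [0.1, -0.3, 0.1]
grip_width: 0.0001
grip_force: 0.0
```

```bash
cat > hy.py <<'E'
from plan import *
C=np.array([.711,.012])
def headyaw(names=('scene','side'),verbose=False):
    res={}
    for n in names:
        c=cam(n); t=get_obs()['time_s']; P=cloud(c); h=cv2.cvtColor(c['pixels'],cv2.COLOR_RGB2HSV)
        Z=P[...,2]; d=P[...,:2]-C; r=np.hypot(d[...,0],d[...,1])
        pk=((h[...,0]>160)|(h[...,0]<5))&(h[...,1]>45)
        q=d[pk&(Z>.145)&(Z<.232)&(r>.18)&(r<.36)]
        best=[]
        ys=np.arange(-.95,.5,.002)
        for y in ys:
            X=np.cos(y)*q[:,0]+np.sin(y)*q[:,1]; Y=-np.sin(y)*q[:,0]+np.cos(y)*q[:,1]
            ins=(X>-.328)&(X<-.192)&(abs(abs(Y)-.085)<.010)
            best.append(ins.sum())
        best=np.array(best); k=ys[best>=best.max()*.985]
        res[n]=(round(t,2),round(float(k.mean()),4),len(q),int(best.max()))
    return res
E
python3 - <<'E'
from hy import *
print(headyaw()); print(headyaw()); o=get_obs(); print(o['ee_pos'],o['force'])
E
```

```text
{'scene': (1.85, 0.11, 264, 262), 'side': (1.9, 0.074, 911, 745)}
{'scene': (1.95, 0.111, 267, 264), 'side': (2.0, 0.074, 909, 745)}
[ 0.46216101 -0.15639961  0.18580767] [-0.59022359  0.25016126 -0.86672719]
```

Request:
send_rows --motion '[[[0,-0.1,0],[0,0,0],-1],[[0,-0.2,0],[0,0,0],-1],[[0,-0.2,0],[0,0,0],-1],[[0,-0.2,0],[0,0,0],-1],[[0,-0.15,0],[0,0,0],-1],[[0,-0.12,0],[0,0,0],-1],[[0,-0.12,0],[0,0,0],-1],[[0,-0.12,0],[0,0,0],-1],[[0,-0.12,0],[0,0,0],-1]]'

```text
time_s: 2.9
ee_pos: [0.4587, -0.1161, 0.1859]
eef_rot: [3.141, 0.0, 0.097]
force: [0.2, 0.9, -0.1]
grip_width: 0.0003
grip_force: 0.0
```

```bash
python3 - <<'E'
from hy import *
o=get_obs(); print(o['ee_pos'],o['force']); print(headyaw(('scene',)));print(headyaw(('scene',)))
E
```

```text
[ 0.45865081 -0.11605765  0.18592803] [ 0.19811403  0.94134712 -0.05666091]
{'scene': (2.95, 0.103, 280, 272)}
{'scene': (3.0, 0.095, 278, 273)}
```

Request:
send_rows --motion '[[[0,-0.13,0],[0,0,0],-1],[[0,-0.13,0],[0,0,0],-1],[[0,-0.13,0],[0,0,0],-1],[[0,-0.13,0],[0,0,0],-1],[[0,-0.13,0],[0,0,0],-1]]'

```text
time_s: 3.5
ee_pos: [0.4568, -0.0964, 0.186]
eef_rot: [3.142, -0.0, 0.097]
force: [-0.4, -0.1, -0.1]
grip_width: 0.0006
grip_force: 0.0
```

```bash
python3 - <<'E'
from hy import *
o=get_obs(); print(o['ee_pos'],o['force']); print(headyaw(('scene',)))
print(rows([.45,-.14,.30],.1,4)); 
E
```

```text
[ 0.45678662 -0.09642838  0.1859682 ] [-0.3893151  -0.0709619  -0.14536691]
{'scene': (3.55, 0.013, 287, 282)}
[[[-0.09, 0.36, -0.95], [0, 0, -0.01], -1], [[-0.09, 0.36, -0.95], [0, 0, -0.01], -1], [[-0.09, 0.36, -0.95], [0, 0, -0.01], -1], [[-0.09, 0.36, -0.95], [0, 0, -0.01], -1]]
```

Request:
send_rows --motion '[[[0,0.6,0],[0,0,0],-1],[[0,0.6,-0.8],[0,0,0],-1],[[0,0.1,-1],[0,0,0],-1],[[0,0,-1],[0,0,0],-1],[[0,0,-0.8],[0,0,0],-1]]'

```text
time_s: 4.05
ee_pos: [0.4606, -0.1357, 0.2956]
eef_rot: [3.141, -0.001, 0.097]
force: [0.8, 0.9, 0.1]
grip_width: 0.0005
grip_force: 0.0
```

```bash
python3 - <<'E'
from hy import *
o=get_obs(); print(o['ee_pos'],o['force'])
print(rows([.58,.29,.295],.99,14)); 
E
```

```text
[ 0.46064754 -0.1357264   0.29564858] [0.76631576 0.94024118 0.1498539 ]
[[[0.38, -0.98, 0.0], [0, 0, -0.53], -1], [[0.44, -0.96, 0.0], [0, 0, -0.53], -1], [[0.5, -0.92, 0.0], [0, 0, -0.53], -1], [[0.56, -0.89, 0.0], [0, 0, -0.53], -1], [[0.62, -0.85, 0.0], [0, 0, -0.53], -1], [[0.67, -0.81, 0.0], [0, 0, -0.53], -1], [[0.72, -0.77, 0.0], [0, 0, -0.53], -1], [[0.77, -0.72, 0.0], [0, 0, -0.53], -1], [[0.81, -0.67, 0.0], [0, 0, -0.53], -1], [[0.85, -0.62, 0.0], [0, 0, -0.53], -1], [[0.89, -0.56, 0.0], [0, 0, -0.53], -1], [[0.92, -0.5, 0.0], [0, 0, -0.53], -1], [[0.95, -0.44, 0.0], [0, 0, -0.53], -1], [[0.98, -0.38, 0.0], [0, 0, -0.53], -1]]
```

Request:
send_rows --motion '[[[0.38,-0.98,0],[0,0,-0.53],-1],[[0.44,-0.96,0],[0,0,-0.53],-1],[[0.5,-0.92,0],[0,0,-0.53],-1],[[0.56,-0.89,0],[0,0,-0.53],-1],[[0.62,-0.85,0],[0,0,-0.53],-1],[[0.67,-0.81,0],[0,0,-0.53],-1],[[0.72,-0.77,0],[0,0,-0.53],-1],[[0.77,-0.72,0],[0,0,-0.53],-1],[[0.81,-0.67,0],[0,0,-0.53],-1],[[0.85,-0.62,0],[0,0,-0.53],-1],[[0.89,-0.56,0],[0,0,-0.53],-1],[[0.92,-0.5,0],[0,0,-0.53],-1]]'

```text
time_s: 5.25
ee_pos: [0.5632, 0.2303, 0.2939]
eef_rot: [-3.142, 0.0, 0.863]
force: [1.2, -0.7, 0.1]
grip_width: 0.0003
grip_force: 0.0
```

```bash
python3 - <<'E'
from hy import *
o=get_obs(); print(o['ee_pos'],o['force']);print(headyaw(('scene',)))
print(rows([.58,.29,.185],.99,5)); 
E
```

```text
[0.56322145 0.23026632 0.29386376] [ 1.18514679 -0.66265193  0.11839752]
{'scene': (5.3, -0.237, 572, 552)}
[[[0.36, -0.16, 0.72], [0, 0, -0.2], -1], [[0.36, -0.15, 0.72], [0, 0, -0.2], -1], [[0.36, -0.14, 0.72], [0, 0, -0.2], -1], [[0.37, -0.13, 0.72], [0, 0, -0.2], -1], [[0.37, -0.12, 0.72], [0, 0, -0.2], -1]]
```

Request:
send_rows --motion '[[[0.36,-0.16,0.2],[0,0,-0.2],-1],[[0.36,-0.15,0.8],[0,0,-0.2],-1],[[0.36,-0.14,0.9],[0,0,-0.2],-1],[[0.37,-0.13,0.9],[0,0,-0.2],-1],[[0.37,-0.12,0.8],[0,0,-0.2],-1]]'

```text
time_s: 5.8
ee_pos: [0.58, 0.2848, 0.1842]
eef_rot: [-3.141, 0.001, 0.981]
force: [0.8, -1.0, 0.1]
grip_width: 0.0004
grip_force: 0.0
```

```bash
python3 - <<'E'
from hy import *
o=get_obs(); print(o['ee_pos'],o['eef_rot'],o['force']);r=headyaw(('scene',));print(r)
p=o['ee_pos'][:2]-C; 
for y in(r['scene'][1],-.58): print(y,np.cos(y)*p[0]+np.sin(y)*p[1],-np.sin(y)*p[0]+np.cos(y)*p[1])
E
```

```text
[0.58001809 0.28484412 0.18418686] [-3.14115337e+00  8.24148777e-04  9.80928481e-01] [ 0.8027531  -0.98976305  0.09185653]
{'scene': (5.85, -0.307, 574, 554)}
-0.307 -0.20731134995151185 0.22050437998021208
-0.58 -0.2590865889080445 0.15644269512243114
```

Request:
send_rows --motion '[[[-0.2,0,0],[0,0,0],-1],[[-0.3,0,0],[0,0,0],-1],[[-0.35,0,0],[0,0,0],-1],[[-0.35,0,0],[0,0,0],-1],[[-0.35,0,0],[0,0,0],-1],[[-0.35,0,0],[0,0,0],-1],[[-0.3,0,0],[0,0,0],-1],[[-0.2,0,0],[0,0,0],-1],[[-0.1,0,0],[0,0,0],-1]]'

```text
time_s: 6.75
ee_pos: [0.5381, 0.2221, 0.1861]
eef_rot: [3.142, -0.0, 0.98]
force: [0.4, -0.2, 0.3]
grip_width: 0.0003
grip_force: 0.0
```

```bash
cat > st.py <<'E'
from hy import *
o=get_obs(); print(o['ee_pos'],o['eef_rot'][2],o['force']);r=headyaw(('scene',));print(r)
p=o['ee_pos'][:2]-C; 
for y in(r['scene'][1],-.58): print(y,np.cos(y)*p[0]+np.sin(y)*p[1],-np.sin(y)*p[0]+np.cos(y)*p[1])
E
python3 st.py
```

```text
[0.5381377  0.22207574 0.18609619] 0.9801379408992201 [ 0.37245471 -0.18529612  0.27364507]
{'scene': (6.8, -0.417, 565, 546)}
-0.417 -0.24313414702405434 0.1220613709722251
-0.58 -0.2597193940350232 0.08098782683103672
```

Request:
send_rows --motion '[[[0,0,0],[0,0,0],-1],[[0,0,0],[0,0,0],-1],[[0,0,0],[0,0,0],-1],[[0.02,0,0],[0,0,0],-1],[[0.06,0,0],[0,0,0],-1],[[0.06,0,0],[0,0,0],-1],[[0.06,0,0],[0,0,0],-1],[[0.06,0,0],[0,0,0],-1],[[0.06,0,0],[0,0,0],-1]]'

```text
time_s: 7.7
ee_pos: [0.5438, 0.2307, 0.1859]
eef_rot: [-3.142, 0.0, 0.98]
force: [0.6, -0.2, -0.1]
grip_width: 0.0004
grip_force: 0.0
```

```bash
python3 st.py
```

```text
[0.54380708 0.23068498 0.18591208] 0.9804651273823417 [ 0.55568534 -0.17925054 -0.10329748]
{'scene': (7.75, -0.521, 578, 553)}
-0.521 -0.2538600187070764 0.10645037305869705
-0.58 -0.2596952323671231 0.09129609689400146
```

Request:
send_rows --motion '[[[0.05,0,0],[0,0,0],-1],[[0.05,0,0],[0,0,0],-1],[[0.04,0,0],[0,0,0],-1],[[0.04,0,0],[0,0,0],-1],[[0.03,0,0],[0,0,0],-1],[[0.03,0,0],[0,0,0],-1],[[0.02,0,0],[0,0,0],-1],[[0.02,0,0],[0,0,0],-1]]'

```text
time_s: 8.55
ee_pos: [0.5484, 0.2375, 0.186]
eef_rot: [3.142, -0.0, 0.98]
force: [0.6, 0.0, 0.1]
grip_width: 0.0008
grip_force: 0.0
```

```bash
python3 st.py
```

```text
[0.54841935 0.23754421 0.18596763] 0.980412876671245 [0.58296946 0.04124342 0.07965732]
{'scene': (8.6, -0.522, 577, 561)}
-0.522 -0.2533884367186676 0.11444194319661596
-0.58 -0.25959626866450103 0.09956121494244571
```

Request:
send_rows --motion '[[[0,0,0],[0,0,0],-1],[[0,0,0],[0,0,0],-1],[[0,0,0],[0,0,0],-1],[[0,0,0],[0,0,0],-1],[[0,0,0],[0,0,0],-1]]'

```text
time_s: 9.1
ee_pos: [0.5484, 0.2375, 0.186]
eef_rot: [-3.142, -0.0, 0.98]
force: [0.2, -0.1, 0.2]
grip_width: 0.0005
grip_force: 0.0
```

```bash
python3 st.py
```

```text
[0.54838081 0.23751251 0.18598526] 0.980406190169036 [ 0.19533223 -0.0695811   0.16371673]
{'scene': (9.15, -0.518, 581, 560)}
-0.518 -0.2529464328032601 0.11540795784291727
-0.58 -0.2596111355829798 0.09951358139813082
```

```bash
python3 - <<'E'
from plan import *
for r in rows([.415,.015,.30],.98,7,[.57,.27,.30],.98)+rows([.418,.02,.186],.98,4,[.415,.015,.30],.98): print(r)
E
```

```text
[[-1.42, 0.06, 0.0], [0, 0, -0.0], -1]
[[-1.42, 0.06, 0.0], [0, 0, -0.0], -1]
[[-1.42, 0.06, 0.0], [0, 0, -0.0], -1]
[[-1.42, 0.06, 0.0], [0, 0, -0.0], -1]
[[-1.42, 0.06, 0.0], [0, 0, -0.0], -1]
[[-1.42, 0.06, 0.0], [0, 0, -0.0], -1]
[[-1.42, 0.06, 0.0], [0, 0, -0.0], -1]
[[0.05, -0.0, 0.95], [0, 0, -0.0], -1]
[[0.05, -0.0, 0.95], [0, 0, -0.0], -1]
[[0.05, -0.0, 0.95], [0, 0, -0.0], -1]
[[0.05, -0.0, 0.95], [0, 0, -0.0], -1]
```

Request:
send_rows --motion '[[[0.6,0,0],[0,0,0],-1],[[0.6,0,-0.8],[0,0,0],-1],[[0.1,0,-1],[0,0,0],-1],[[0,0,-1],[0,0,0],-1],[[0,0,-1],[0,0,0],-1]]'

```text
time_s: 9.65
ee_pos: [0.57, 0.27, 0.301]
eef_rot: [-3.141, 0.0, 0.981]
force: [0.6, -0.3, 0.2]
grip_width: 0.0007
grip_force: 0.0
```

Request:
send_rows --motion '[[[-0.6,0,0],[0,0,0],-1],[[-0.9,0,0],[0,0,0],-1],[[-1,0,0],[0,0,0],-1],[[-1,0.1,0],[0,0,0],-1],[[-1,0.1,0],[0,0,0],-1],[[-1,0.1,0],[0,0,0],-1],[[-1,0.1,0],[0,0,0],-1],[[-1,0,0],[0,0,0],-1],[[-1,0,0],[0,0,0],-1],[[-0.9,0,0],[0,0,0],-1],[[-0.5,0,0],[0,0,0],-1]]'

```text
time_s: 10.75
ee_pos: [0.4138, 0.0153, 0.3003]
eef_rot: [3.141, -0.0, 0.98]
force: [0.1, 0.1, -0.2]
grip_width: 0.0002
grip_force: 0.0
```

```bash
python3 st.py
```

```text
[0.41382633 0.01529924 0.30025383] 0.9795270904523621 [ 0.11518103  0.09902837 -0.19829882]
{'scene': (10.8, -0.509, 347, 340)}
-0.509 -0.2611093718714 -0.141932991278608
-0.58 -0.25038274416960044 -0.16009859310584484
```

Request:
send_rows --motion '[[[0,0,0.8],[0,0,0],-1],[[0,0,1],[0,0,0],-1],[[0,0,1],[0,0,0],-1],[[0.2,0,1],[0,0,0],-1],[[0.3,0,0],[0,0,0],-1],[[0.2,0,0],[0,0,0],-1],[[0.1,0,0],[0,0,0],-1]]'

```text
time_s: 11.5
ee_pos: [0.4292, 0.0371, 0.1875]
eef_rot: [3.14, -0.001, 0.981]
force: [-0.5, 0.2, -0.8]
grip_width: 0.0004
grip_force: 0.0
```

```bash
python3 st.py
```

```text
[0.42920633 0.03712777 0.18753614] 0.9810758561915749 [-0.50332835  0.21933479 -0.76012415]
{'scene': (11.55, -0.505, 255, 248)}
-0.505 -0.2587756302557176 -0.1143426944730564
-0.58 -0.24948050026529792 -0.13341123858573264
```

Request:
send_rows --motion '[[[0.06,0,0],[0,0,0],-1],[[0.06,0,0],[0,0,0],-1],[[0.04,0,0],[0,0,0],-1],[[0.02,0,0],[0,0,0],-1],[[0.02,0,0],[0,0,0],-1],[[0.02,0,0],[0,0,0],-1],[[0.02,0,0],[0,0,0],-1],[[0.02,0,0],[0,0,0],-1],[[0.02,0,0],[0,0,0],-1],[[0.02,0,0],[0,0,0],-1],[[0.02,0,0],[0,0,0],-1],[[0.02,0,0],[0,0,0],-1]]'

```text
time_s: 12.75
ee_pos: [0.4338, 0.045, 0.186]
eef_rot: [-3.142, -0.0, 0.98]
force: [-0.1, -0.6, 0.6]
grip_width: 0.0008
grip_force: 0.0
```

```bash
python3 st.py
```

```text
[0.43379712 0.04496473 0.18595343] 0.9803829832709181 [-0.09354166 -0.58773529  0.60452983]
{'scene': (12.8, -0.507, 231, 224)}
-0.507 -0.25833842116467676 -0.10577980968537645
-0.58 -0.24993531449188117 -0.1243400440597349
```

Request:
send_rows --motion '[[[0.02,0,0],[0,0,0],-1],[[0.02,0,0],[0,0,0],-1],[[0.02,0,0],[0,0,0],-1],[[0.02,0,0],[0,0,0],-1],[[0.02,0,0],[0,0,0],-1],[[0.02,0,0],[0,0,0],-1],[[0.02,0,0],[0,0,0],-1],[[0.02,0,0],[0,0,0],-1],[[0.02,0,0],[0,0,0],-1],[[0.02,0,0],[0,0,0],-1],[[0.02,0,0],[0,0,0],-1],[[0.02,0,0],[0,0,0],-1]]'

```text
time_s: 14.0
ee_pos: [0.4378, 0.051, 0.1859]
eef_rot: [-3.142, -0.0, 0.98]
force: [-0.3, 0.3, 0.2]
grip_width: 0.0008
grip_force: 0.0
```

```bash
python3 st.py
```

```text
[0.43781438 0.05095185 0.18594113] 0.9804482415031894 [-0.27832606  0.29972954  0.17279006]
{'scene': (14.05, -0.515, 222, 213)}
-0.515 -0.25693660066804747 -0.1006539256461385
-0.58 -0.24985611404943464 -0.1171304904068364
```

Request:
send_rows --motion '[[[0.02,0,0],[0,0,0],-1],[[0.02,0,0],[0,0,0],-1],[[0.02,0,0],[0,0,0],-1],[[0.02,0,0],[0,0,0],-1],[[0.02,0,0],[0,0,0],-1],[[0.02,0,0],[0,0,0],-1],[[0.02,0,0],[0,0,0],-1],[[0.02,0,0],[0,0,0],-1],[[0.02,0,0],[0,0,0],-1]]'

```text
time_s: 14.95
ee_pos: [0.4408, 0.0554, 0.1859]
eef_rot: [-3.142, -0.0, 0.98]
force: [-0.1, 0.6, -0.8]
grip_width: 0.0006
grip_force: 0.0
```

```bash
python3 st.py
```

```text
[0.44081516 0.05542566 0.18593756] 0.9804045654040465 [-0.1199399   0.63299088 -0.78451933]
{'scene': (15.0, -0.545, 219, 210)}
-0.545 -0.25355507582181064 -0.10293424328093043
-0.58 -0.2497978261820807 -0.11174381839515288
```

Request:
send_rows --motion '[[[-0.6,0,0],[0,0,0],-1],[[-0.3,0,-1],[0,0,0],-1],[[0,0,-1],[0,0,0],-1],[[0,0,-1],[0,0,0],-1],[[0.6,0,-0.7],[0,0,0],-1],[[1,0,0],[0,0,0],-1],[[1,0,0],[0,0,0],-1],[[1,0,0],[0,0,0],-1],[[1,0,0],[0,0,0],-1],[[1,0,0],[0,0,0],-1],[[1,0,0],[0,0,0],-1],[[1,0,0],[0,0,0],-1]]'

```text
time_s: 16.2
ee_pos: [0.5532, 0.2235, 0.2968]
eef_rot: [-3.142, 0.0, 0.98]
force: [0.1, 0.0, -0.2]
grip_width: 0.0008
grip_force: 0.0
```

```bash
python3 st.py
```

```text
[0.55323376 0.22347581 0.29677971] 0.9804445493474099 [ 0.07975971  0.01770787 -0.16197884]
{'scene': (16.25, -0.581, 566, 550)}
-0.581 -0.24794967809763263 0.09018403523471842
-0.58 -0.24785937010259987 0.09043193977947726
```

Request:
send_rows --motion '[[[1,0,0],[0,0,0],-1],[[0.4,0,0.8],[0,0,0],-1],[[0,0,1],[0,0,0],-1],[[0,0,1],[0,0,0],-1],[[-0.1,0,0.85],[0,0,0],-1],[[-0.25,0,0],[0,0,0],-1],[[-0.2,0,0],[0,0,0],-1],[[-0.1,0,0],[0,0,0],-1]]'

```text
time_s: 17.05
ee_pos: [0.5656, 0.2407, 0.1895]
eef_rot: [3.14, -0.002, 0.98]
force: [-0.3, 0.9, 0.4]
grip_width: 0.0007
grip_force: 0.0
```

```bash
python3 st.py
```

```text
[0.56555665 0.24065413 0.18949153] 0.98002108181408 [-0.32748762  0.93108446  0.38938824]
{'scene': (17.1, -0.601, 573, 555)}
-0.601 -0.24925388056965103 0.10634370367194382
-0.58 -0.24696586846952995 0.11155420252409547
```

Request:
send_rows --motion '[[[-0.04,0,0],[0,0,0],-1],[[-0.03,0,0],[0,0,0],-1],[[0,0,0],[0,0,0],-1],[[0,0,0],[0,0,0],-1],[[0,0,0],[0,0,0],-1],[[0,0,0],[0,0,0],-1],[[0,0,0],[0,0,0],-1],[[0,0,0],[0,0,0],-1],[[0,0,0],[0,0,0],-1],[[0,0,0],[0,0,0],-1]]'

```text
time_s: 18.1
ee_pos: [0.564, 0.2393, 0.1874]
eef_rot: [-3.142, 0.0, 0.98]
force: [0.5, 0.1, -1.1]
grip_width: 0.0005
grip_force: 0.0
```

```bash
python3 st.py
```

```text
[0.56402882 0.23930336 0.18744234] 0.9804229560033837 [ 0.51605084  0.13612134 -1.06647355]
{'scene': (18.15, -0.564, 577, 559)}
-0.564 -0.24571858860063786 0.11353291135677922
-0.58 -0.2475035863698332 0.10958704977827591
```

Request:
send_rows --motion '[[[0.6,0,0],[0,0,0],-1],[[0.2,0,-0.8],[0,0,0],-1],[[0,0,-1],[0,0,0],-1],[[0,0,-1],[0,0,0],-1],[[-0.4,0,-0.9],[0,0,0],-1]]'

```text
time_s: 18.65
ee_pos: [0.5708, 0.2498, 0.2996]
eef_rot: [3.142, -0.0, 0.981]
force: [-0.4, 0.4, 0.1]
grip_width: 0.0003
grip_force: 0.0
```

```bash
python3 st.py
```

```text
[0.57079476 0.24979841 0.29955079] 0.981144754809403 [-0.3768668   0.41588546  0.13116203]
{'scene': (18.7, -0.539, 571, 554)}
-0.539 -0.2423839764905462 0.1321196497973915
-0.58 -0.24759566942785435 0.12207365974086179
```

Request:
send_rows --motion '[[[-0.9,0,0],[0,0,0],-1],[[-1,0,0],[0,0,0],-1],[[-1,0,0],[0,0,0],-1],[[-1,0,0],[0,0,0],-1],[[-1,0,0],[0,0,0],-1],[[-1,0,0],[0,0,0],-1],[[-1,0,0],[0,0,0],-1],[[-1,0,0],[0,0,0],-1],[[-1,0,0.2],[0,0,0],-1],[[-0.5,0,0.5],[0,0,0],-1]]'

```text
time_s: 19.7
ee_pos: [0.4131, 0.0137, 0.2782]
eef_rot: [3.139, -0.001, 0.979]
force: [0.9, 0.5, -1.0]
grip_width: 0.0005
grip_force: 0.0
```

```bash
python3 st.py
```

```text
[0.41311886 0.01368413 0.27822337] 0.9794256224452205 [ 0.91909796  0.49442611 -1.01749937]
{'scene': (19.75, -0.49, 326, 318)}
-0.49 -0.2636229120016489 -0.13870460928759837
-0.58 -0.2500893906427764 -0.1618372795674076
```

Request:
send_rows --motion '[[[0,0,0.9],[0,0,0],-1],[[0,0,1],[0,0,0],-1],[[0,0,0.9],[0,0,0],-1],[[0.2,0,0.25],[0,0,0],-1],[[0.25,0,0],[0,0,0],-1],[[0.2,0,0],[0,0,0],-1],[[0.1,0,0],[0,0,0],-1],[[0,0,0],[0,0,0],-1]]'

```text
time_s: 20.55
ee_pos: [0.4268, 0.0342, 0.1867]
eef_rot: [3.141, -0.001, 0.981]
force: [-0.6, -0.2, 0.2]
grip_width: 0.0003
grip_force: 0.0
```

```bash
python3 st.py
```

```text
[0.42680419 0.03416075 0.18670871] 0.9811324291693253 [-0.55376464 -0.22201164  0.23960326]
{'scene': (20.6, -0.456, 248, 240)}
-0.456 -0.2649157122966595 -0.10525217962798687
-0.58 -0.24986379869657446 -0.13720946774551016
```

Request:
send_rows --motion '[[[0,0,0],[0,0,0],-1],[[0,0,0],[0,0,0],-1],[[0,0,0],[0,0,0],-1],[[0,0,0],[0,0,0],-1],[[0,0,0],[0,0,0],-1],[[0,0,0],[0,0,0],-1],[[0,0,0],[0,0,0],-1],[[0,0,0],[0,0,0],-1]]'

```text
time_s: 21.4
ee_pos: [0.4263, 0.0337, 0.1859]
eef_rot: [-3.142, 0.0, 0.98]
force: [0.9, -0.4, 0.6]
grip_width: 0.0003
grip_force: 0.0
```

```bash
python3 st.py
```

```text
[0.42625292 0.03369223 0.18592613] 0.9803825232659873 [ 0.93256684 -0.44635559  0.61869456]
{'scene': (21.45, -0.4395, 246, 233)}
-0.4395 -0.2669157635899135 -0.10152548946932081
-0.58 -0.25006815525710246 -0.13790347200517278
```

Request:
send_rows --motion '[[[0,0,0],[0,0,0],-1],[[0,0,0],[0,0,0],-1],[[0,0,0],[0,0,0],-1],[[0,0,0],[0,0,0],-1]]'

```text
time_s: 21.85
ee_pos: [0.4263, 0.0337, 0.1859]
eef_rot: [3.142, -0.0, 0.98]
force: [0.8, 0.7, 0.5]
grip_width: 0.0002
grip_force: 0.0
```

```bash
python3 st.py
```

```text
[0.42626874 0.03369466 0.18594889] 0.9804129923564504 [0.75360158 0.6765589  0.53441057]
{'scene': (21.9, -0.45, 248, 243)}
-0.45 -0.2658218662537963 -0.1043133895484609
-0.58 -0.2500562562755444 -0.13789277180185835
```

Request:
send_rows --motion '[[[-0.5,0,0],[0,0,0],-1],[[-0.3,0,-0.9],[0,0,0],-1],[[0,0,-1],[0,0,0],-1],[[0,0,-1],[0,0,0],-1],[[0.5,0,-0.8],[0,0,0],-1],[[1,0,0],[0,0,0],-1],[[1,0,0],[0,0,0],-1],[[1,0,0],[0,0,0],-1],[[1,0,0],[0,0,0],-1],[[1,0,0],[0,0,0],-1],[[1,0,0],[0,0,0],-1],[[1,0,0],[0,0,0],-1]]'

```text
time_s: 23.1
ee_pos: [0.5386, 0.2008, 0.2969]
eef_rot: [-3.141, 0.0, 0.98]
force: [0.1, -0.2, -0.7]
grip_width: 0.0002
grip_force: 0.0
```

```bash
python3 st.py; python3 - <<'E'
from hy import *
y=-.60;R=np.array([[np.cos(y),-np.sin(y)],[np.sin(y),np.cos(y)]])
for l in(.105,.15): print(C+R@[-.26,l])
print(rows(list(C+R@[-.26,.15])+[.30],.98,3))
E
```

```text
[0.53856746 0.20079022 0.29690152] 0.9802719034772662 [ 0.08572799 -0.16597456 -0.71752106]
{'scene': (23.15, -0.475, 572, 555)}
-0.475 -0.23968402511593498 0.08902973675598866
-0.58 -0.2476949350383973 0.06341880698137536
[0.5557002  0.24546728]
[0.58110911 0.28260739]
[[[0.99, -0.11, -0.04], [0, 0, 0.0], -1], [[0.99, -0.11, -0.04], [0, 0, 0.0], -1], [[0.99, -0.11, -0.04], [0, 0, 0.0], -1]]
```

Request:
send_rows --motion '[[[1,-0.1,0],[0,0,0],-1],[[1,-0.1,0],[0,0,0],-1],[[1,-0.1,0],[0,0,0],-1],[[0,0,0],[0,0,0],-1],[[0,0,0],[0,0,0],-1],[[0,0,0],[0,0,0],-1],[[0,0,0],[0,0,0],-1],[[0,0,0],[0,0,0],-1],[[0,0,0],[0,0,0],-1],[[0,0,0],[0,0,0],-1],[[0,0,0],[0,0,0],-1],[[0,0,0],[0,0,0],-1]]'

```text
time_s: 24.35
ee_pos: [0.5808, 0.2804, 0.297]
eef_rot: [-3.142, 0.0, 0.98]
force: [-0.5, 0.1, 0.0]
grip_width: 0.0004
grip_force: 0.0
```

```bash
python3 st.py
```

```text
[0.58075879 0.28044289 0.29695052] 0.9804124537108261 [-0.499095    0.13088399  0.02465844]
{'scene': (24.4, -0.491, 563, 548)}
-0.491 -0.24142771567950788 0.17531975569034536
-0.58 -0.2560550394474938 0.15316714858967007
```

Request:
send_rows --motion '[[[0,0,0],[0,0,0],-1],[[0,0,0],[0,0,0],-1],[[0,0,0],[0,0,0],-1],[[0,0,0],[0,0,0],-1],[[0,0,0],[0,0,0],-1],[[0,0,0],[0,0,0],-1],[[0,0,0],[0,0,0],-1],[[0,0,0],[0,0,0],-1],[[0,0,0],[0,0,0],-1],[[0,0,0],[0,0,0],-1],[[0,0,0],[0,0,0],-1],[[0,0,0],[0,0,0],-1]]'

```text
time_s: 25.6
ee_pos: [0.5808, 0.2805, 0.297]
eef_rot: [-3.142, -0.0, 0.98]
force: [-0.1, 0.3, 0.4]
grip_width: 0.0001
grip_force: 0.0
```

```bash
python3 st.py
```

```text
[0.58078093 0.28046126 0.29695195] 0.9804110167440303 [-0.10460439  0.25723709  0.40607874]
{'scene': (25.65, -0.502, 563, 547)}
-0.502 -0.24333101371953061 0.17268025559525724
-0.58 -0.2560465824513609 0.15319464914022352
```

Request:
send_rows --motion '[[[-0.9,0,0],[0,0,0],-1],[[-1,0,0],[0,0,0],-1],[[-1,0,0],[0,0,0],-1],[[-1,0,0],[0,0,0],-1],[[-1,0,0],[0,0,0],-1],[[-1,0,0],[0,0,0],-1],[[-1,0,0],[0,0,0],-1],[[-1,0,0],[0,0,0],-1],[[-1,0,0],[0,0,0],-1],[[-0.9,0,0],[0,0,0],-1],[[-0.3,0,0],[0,0,0],-1]]'

```text
time_s: 26.75
ee_pos: [0.4113, 0.0275, 0.2974]
eef_rot: [3.141, -0.0, 0.979]
force: [-0.1, -0.1, -0.2]
grip_width: 0.0007
grip_force: 0.0
```

```bash
python3 st.py
```

```text
[0.41127257 0.02749842 0.29738641] 0.9789777336083965 [-0.06412742 -0.10410966 -0.22155997]
{'scene': (26.8, -0.504, 354, 343)}
-0.504 -0.2699433562395161 -0.1311766606099833
-0.58 -0.2592043032568323 -0.15129395572785162
```

Request:
send_rows --motion '[[[0,0,0.8],[0,0,0],-1],[[0,0,1],[0,0,0],-1],[[0,0,1],[0,0,0],-1],[[0.15,0,0.9],[0,0,0],-1],[[0.25,0,0],[0,0,0],-1],[[0.2,0,0],[0,0,0],-1],[[0.12,0,0],[0,0,0],-1],[[0.05,0,0],[0,0,0],-1],[[0,0,0],[0,0,0],-1]]'

```text
time_s: 27.7
ee_pos: [0.4253, 0.0482, 0.1867]
eef_rot: [3.141, -0.001, 0.981]
force: [1.2, 0.6, -0.5]
grip_width: 0.0005
grip_force: 0.0
```

```bash
python3 st.py
```

```text
[0.42533731 0.04815825 0.18666602] 0.9807501499692841 [ 1.18032132  0.63297961 -0.47122911]
{'scene': (27.75, -0.506, 257, 250)}
-0.506 -0.26739163028033514 -0.1068284069945202
-0.58 -0.2587617568385823 -0.12630497093453089
```

Request:
send_rows --motion '[[[0.05,0,0],[0,0,0],-1],[[0.04,0,0],[0,0,0],-1],[[0.013,0,0],[0,0,0],-1],[[0.013,0,0],[0,0,0],-1],[[0.013,0,0],[0,0,0],-1],[[0.013,0,0],[0,0,0],-1],[[0.013,0,0],[0,0,0],-1],[[0.013,0,0],[0,0,0],-1],[[0.013,0,0],[0,0,0],-1],[[0.013,0,0],[0,0,0],-1],[[0.013,0,0],[0,0,0],-1],[[0.013,0,0],[0,0,0],-1]]'

```text
time_s: 28.95
ee_pos: [0.4287, 0.0534, 0.1859]
eef_rot: [-3.142, 0.0, 0.98]
force: [0.7, 0.0, 0.6]
grip_width: 0.0005
grip_force: 0.0
```

```bash
python3 st.py
```

```text
[0.42865462 0.05343497 0.18592977] 0.9803890421878159 [0.68027901 0.03082735 0.61227147]
{'scene': (29.0, -0.507, 242, 234)}
-0.507 -0.2669468050195393 -0.10087206634530001
-0.58 -0.2588787186414438 -0.12007322563117367
```

Request:
send_rows --motion '[[[0.013,0,0],[0,0,0],-1],[[0.013,0,0],[0,0,0],-1],[[0.013,0,0],[0,0,0],-1],[[0.013,0,0],[0,0,0],-1],[[0.013,0,0],[0,0,0],-1],[[0.013,0,0],[0,0,0],-1],[[0.013,0,0],[0,0,0],-1],[[0.013,0,0],[0,0,0],-1]]'

```text
time_s: 29.8
ee_pos: [0.4304, 0.056, 0.1859]
eef_rot: [-3.142, 0.0, 0.98]
force: [0.1, -0.7, -0.2]
grip_width: 0.0007
grip_force: 0.0
```

```bash
python3 st.py
```

```text
[0.43038728 0.05602691 0.18593994] 0.9803591488543844 [ 0.08981939 -0.68742088 -0.19661525]
{'scene': (29.85, -0.52, 244, 239)}
-0.52 -0.26539719596249667 -0.10122349454142454
-0.58 -0.2588498580244994 -0.11695562608369973
```

Request:
send_rows --motion '[[[0.013,0,0],[0,0,0],-1],[[0.013,0,0],[0,0,0],-1],[[0.013,0,0],[0,0,0],-1],[[0.013,0,0],[0,0,0],-1],[[0.013,0,0],[0,0,0],-1],[[0.013,0,0],[0,0,0],-1],[[0.013,0,0],[0,0,0],-1],[[0.013,0,0],[0,0,0],-1],[[0.013,0,0],[0,0,0],-1],[[0.013,0,0],[0,0,0],-1],[[0.013,0,0],[0,0,0],-1],[[0.013,0,0],[0,0,0],-1]]'

```text
time_s: 31.05
ee_pos: [0.433, 0.0599, 0.1859]
eef_rot: [-3.142, -0.0, 0.98]
force: [-0.2, 0.6, -0.2]
grip_width: 0.0004
grip_force: 0.0
```

```bash
python3 st.py
```

```text
[0.43300413 0.05992049 0.18594341] 0.9803799587302147 [-0.23258479  0.6015842  -0.21338094]
{'scene': (31.1, -0.54, 232, 227)}
-0.54 -0.2630771159590017 -0.10182585922180223
-0.58 -0.2587947340130351 -0.11226468810221091
```

Head at -0.540, moving at about -0.016 rad/s. I back off and let it coast.

Request:
send_rows --motion '[[[0.013,0,0],[0,0,0],-1],[[0.013,0,0],[0,0,0],-1],[[-0.3,0,0],[0,0,0],-1],[[-0.6,0,0],[0,0,0],-1],[[-0.6,0,0],[0,0,0],-1],[[-0.6,0,0],[0,0,0],-1],[[0,0,0],[0,0,0],-1],[[0,0,0],[0,0,0],-1],[[0,0,0],[0,0,0],-1],[[0,0,0],[0,0,0],-1],[[0,0,0],[0,0,0],-1],[[0,0,0],[0,0,0],-1]]'

```text
time_s: 32.3
ee_pos: [0.3984, 0.0084, 0.1859]
eef_rot: [-3.141, 0.0, 0.981]
force: [-0.4, -0.2, -0.5]
grip_width: 0.0004
grip_force: 0.0
```

```bash
python3 st.py
```

```text
[0.39839189 0.00843439 0.18586048] 0.9808769123722287 [-0.36340062 -0.1519564  -0.52147076]
{'scene': (32.35, -0.563, 507, 495)}
-0.563 -0.26245641308615597 -0.1698622280431161
-0.58 -0.25953097025792704 -0.1742992276597963
```

Request:
send_rows --motion '[[[0,0,0],[0,0,0],-1],[[0,0,0],[0,0,0],-1],[[0,0,0],[0,0,0],-1],[[0,0,0],[0,0,0],-1],[[0,0,0],[0,0,0],-1],[[0,0,0],[0,0,0],-1],[[0,0,0],[0,0,0],-1],[[0,0,0],[0,0,0],-1],[[0,0,0],[0,0,0],-1],[[0,0,0],[0,0,0],-1],[[0,0,0],[0,0,0],-1],[[0,0,0],[0,0,0],-1]]'

```text
time_s: 33.55
ee_pos: [0.3983, 0.0082, 0.1859]
eef_rot: [-3.142, 0.0, 0.98]
force: [0.2, 0.2, 0.3]
grip_width: 0.0005
grip_force: 0.0
```

Request:
send_rows --motion '[[[0,0,0],[0,0,0],-1],[[0,0,0],[0,0,0],-1],[[0,0,0],[0,0,0],-1],[[0,0,0],[0,0,0],-1],[[0,0,0],[0,0,0],-1],[[0,0,0],[0,0,0],-1],[[0,0,0],[0,0,0],-1],[[0,0,0],[0,0,0],-1],[[0,0,0],[0,0,0],-1],[[0,0,0],[0,0,0],-1],[[0,0,0],[0,0,0],-1],[[0,0,0],[0,0,0],-1]]'

```text
time_s: 34.75
ee_pos: [0.3983, 0.0082, 0.1859]
eef_rot: [-3.142, 0.0, 0.98]
force: [-0.1, 0.1, 0.0]
grip_width: 0.0002
grip_force: 0.0
```

```bash
python3 st.py
```

```text
[0.39832916 0.00820016 0.18592322] 0.9804310242610801 [-0.09207848  0.14694364  0.04549284]
{'scene': (34.8, -0.585, 517, 503)}
-0.585 -0.25857919227479553 -0.1758246173368913
-0.58 -0.2594550794653021 -0.17452952895943916
```

Request:
send_rows --motion '[[[0,0,0],[0,0,0],-1],[[0,0,0],[0,0,0],-1],[[0,0,0],[0,0,0],-1],[[0,0,0],[0,0,0],-1],[[0,0,0],[0,0,0],-1],[[0,0,0],[0,0,0],-1],[[0,0,0],[0,0,0],-1],[[0,0,0],[0,0,0],-1],[[0,0,0],[0,0,0],-1],[[0,0,0],[0,0,0],-1],[[0,0,0],[0,0,0],-1],[[0,0,0],[0,0,0],-1]]'

```text
time_s: 36.0
ee_pos: [0.3983, 0.0082, 0.1859]
eef_rot: [3.142, 0.0, 0.98]
force: [0.6, 0.1, 0.6]
grip_width: 0.0006
grip_force: 0.0
```

```bash
python3 st.py; python3 - <<'E'
from h import *
c=cam('scene'); save(c,'end.png')
E
```

```text
[0.39834732 0.00819036 0.18594678] 0.9804018978383626 [0.55128436 0.08999848 0.63889061]
{'scene': (36.05, -0.591, 512, 498)}
-0.591 -0.257499049994042 -0.17737093903022874
-0.58 -0.25943451244138577 -0.17452777576821318
```

View pics/end.png

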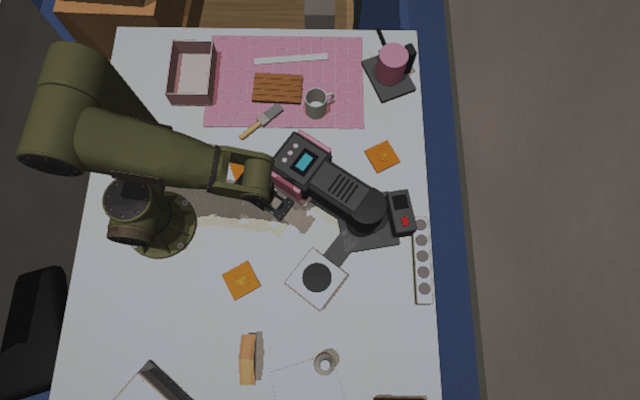

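The head covers the plaque's bed at (302,160), the finger is clear at (283,207), and everything else is in place.

```bash
python3 -c "
from station import *
print(hand_in())"
```

```text
the job is handed in; nothing more can be done
None
```

I handed the job in at about 36 s. The head's last measured position was about 3 mm from the plaque's centre, nearly at rest at roughly 0.005 rad/s, with the fingers clear of it; the plaque is now hidden under the head, and no verdict came back.

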